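Set the stop screw of the bed-leg jig with the gauge blade and load the legs

TASK

Make the leg jig ready: slide the gauge blade in flat under the foot of the stop screw, screw the foot down until the blade just drags (lightly touched by the sprung foot, not clamped), then draw the blade out and lay it flat back in its tray, leaving the screw as set. Lay every bed leg on the bench on its side in the jig, each in a cradle of its own, centred and resting on both rails (either way round). Leave the other things on the bench alone.

Things in the scene. Friction and masses are not known exactly. Their poses are not given: they have to be found in the camera images.
- jig: leg jig fixed to the bench: plywood base 270 (x) x 260 (y) x 12 mm; origin: centre of its underside, z up, x roughly away from the robot. Carries three cradles side by side (centres x = -85, 0, +85, y = -65) and on its +y side the stop-screw station. Cradle rails: two wooden bars along x, 14 mm wide, at y = -112 and -18, tops 45 mm above the bench; only the 12 mm base lies between them
- cradle1 (a point): centre of cradle 1 (jig x = -85 mm, nearest the robot), level with its rail tops 45 mm above the bench; axes as the jig's. A leg lies along y on both rails, its middle 20 mm above this point, between cheeks on the rails that are 10 mm high and 49 mm apart (36 mm wide between cradles)
- cradle2 (a point): the same for cradle 2 (jig x = 0)
- cradle3 (a point): the same for cradle 3 (jig x = +85 mm)
- anvil (a point): point on the flat anvil top right under the screw (jig x = 40, y = 60, z = 45 mm); axes as the jig's. The aluminium anvil bar reaches x = -112 to +32 mm from here, 50 mm wide. A column (x -22 to 22, y +41 to +63) on the +y side carries an arm (x -22 to 22, y -29 to 63, 48 to 70 mm above this point); the throat is open to -x, +x and -y
- screw: black bar grip of the stop screw on the arm: bar 46 mm long (its x), 12 thick (its y), from 8 to 42 mm above its origin, collar 26 mm wide below. Origin: screw axis, 115 mm above the bench. Turns about the vertical with light friction, stays where left, does not rise or sink. Clockwise from above lowers the foot 2 mm per radian; anticlockwise raises it
- foot: steel foot (dia 18 mm, 8 thick) below the screw. Origin: centre of its underside: its height above the anvil is the gap, 12 to 15.5 mm at the start; axes as the jig's. Sprung: once it rests on the blade it stays there, and each further mm of screw (half a radian) adds 1 N. The blade just drags at 0.3 to 3 N (1 to 2 ideal); the foot springs back down when the blade leaves
- blade: gauge blade: flat steel strip 130 (x) x 32 (y) x 6 mm thick, 0.15 kg, with an upright black grip (34 mm in x, 14 thick in y, top 42 mm above the underside) centred at x = -46 mm. Origin: centre of the strip's underside; the +x end goes under the foot
- tray: the blade's shallow wooden tray, fixed on the bench: 170 (x) x 70 (y) x 14 mm, walls and floor 5 mm thick. Origin: centre of its underside. The blade starts flat on its floor, along x, 5 mm above the bench, its x the same way as the tray's
- leg1: bed leg: plain square beech block 40 x 40 x 120 mm with a glide disc at its foot and a steel bolt stub (dia 8, 14 mm long) beyond the 120 mm at its head, about 0.16 kg. Starts upright on the bench. Origin: centre of the foot's underside; z runs from foot to bolt end, x and y square to its faces. May be absent
- leg2: as leg1
- leg3: as leg1
- tack_tin: tin 60 mm wide, 70 mm high, upright beyond the tray; bystander, leave alone
- tape: roll of tape, 90 mm wide, 24 mm high, lying flat; bystander, leave alone
- spool: thread spool 44 mm wide, 50 mm high, upright; bystander, leave alone
- mallet: hammer lying on the bench beyond the jig; bystander, leave alone
- glue: glue bottle 56 mm wide, 150 mm high, upright, to the robot's right; bystander, leave alone
- leg1_mid (a point): the middle of leg1, on its axis, 60 mm from its foot; axes as the leg's
- leg2_mid (a point): the middle of leg2, on its axis, 60 mm from its foot; axes as the leg's
- leg3_mid (a point): the middle of leg3, on its axis, 60 mm from its foot; axes as the leg's

How it is judged:
By the outcome, as a careful person would: the job done as asked, in the order asked, and still so for the second after the job is handed in, with the robot touching nothing.
Of leg1, leg2, leg3 only 2 to 3 are there at a start; the rules pass over those that are not, and their reading is None.
At some moment in a run one of leg1, leg2, leg3 may be knocked a few centimetres aside while the robot is not near it.
Once in a run the grip may slacken for a moment while it holds something.
It also fails if it takes over 208 s, if anything falls off the work surface, if the arm or the gripper's body presses on something with over 40 N, if the wrist force passes 120 N, or if a joint passes its speed limit or range.

ROBOT

A 6-joint arm with a two-finger parallel gripper is mounted at the origin on the work surface. World frame = base frame: x ahead of the robot, y to its left, z up, the work surface at z = 0. Lengths are in m, angles in rad, forces in N, time in s.
With the tool pointing down it reaches from about 0.35 to 0.8 m from the base axis. Payload 7.3 kg.
Tool frame: the origin (TCP) lies between the finger pads; the fingertips stand 25 mm ahead of it and the grasp point (between the pads) lies 6 mm ahead of it (r.tip_extent is the distance from the TCP to the fingertips, in m); z points along the fingers, y is the direction in which the jaws open and shut (so a half turn about z gives the same grasp; the last joint's range is limited). The gripper opens to 85 mm and grips with 20 to 120 N. Pads are 22 mm wide; open, the fingers measure 114 mm over their backs; the gripper's body (76 mm by 85 mm) begins 54 mm behind the grasp point. The pads swing forward as they close: fully open they stand 13 mm farther back than shut.
Start: joints at [-0.146, 0.342, 1.524, -0, 1.275, -0.146], TCP at [0.525, 0, 0.256] pointing down, gripper open.
Joint ranges: [-2.53, 2.53], [-0.77, 2.02], [0.04, 2.7], [-1, 4.14], [0.28, 2.66], [-3.11, 3.11]. Speed limits (rad/s): [2.57, 2.57, 3.14, 3.14, 3.14, 3.14].

INTERFACE

Orientations are given as a unit quaternion [x, y, z, w].
In Python, from workcell import r, command_gripper, optics gives the robot as it stands. The module is installed in compiled form; this text tells all that it offers. Calls block until the motion is done:
- r.reach(position, orientation): joint-space move of the TCP to a pose.
- r.move_straight(position, orientation=None, speed=0.15, max_force=None): straight line of the TCP; orientation=None keeps the orientation; speed is the mean speed in m/s. With max_force (N) it stops when the force on the tool has changed by that much, and returns True; else False.
- r.movej(angles): joint-space move.
- command_gripper(opening, force=None): finger opening in m; force is the grip in N (None keeps the last); returns when the fingers have stopped.
- r.hold(seconds).
- r.solve_ik(position, orientation): joint angles nearest the present ones, or None.
- r.read_state(): the state.
- optics.get_image(name): name is "scene" or "side" or "wrist"; returns (picture, depth): 420x560x3 uint8, red, green, blue; 420x560 float32, m along the optical axis (not along the pixel's ray), 0 where there is no reading.
- optics.camera_model(name): a dict with "K" (3x3 intrinsics, pixels), "k1" (the pictures are not rectified: a ray, as slopes to the right and down, at radius r is drawn at 1 + k1 r^2 times it, then the intrinsics apply), "R" (3x3) and "t" (3): a world point X has camera coordinates R X + t; the wrist camera has in their place "tool_from_camera" (4x4, takes a point from camera to tool coordinates, whose origin is the TCP and whose axes are the flange's). Camera axes: x right, y down, z forward; pixel columns grow to the right and rows downward; lengths in m; the calibration is good to about 2 mm. A picture is of the moment at which its call begins: read the wrist's pose just before it. camera_model takes no time and is no camera call.
A pose or a line that the arm cannot do raises r.PlanningError and nothing moves.
- r.finish_job(): hands the job in, once; it reports no verdict.
The state is a dict: "time_s": time; "joint_positions": joint angles; "dq": joint speeds; "tau": joint torques, N m; "eef_pos": TCP position; "eef_rot": TCP orientation; "contact_force": force on the tool from outside, world axes, zero at the start; "torque": the same for the moment, N m; "grip_width": finger opening in m.
Only numpy, scipy, OpenCV 4.12 (cv2) and the standard library are available. Lean on these libraries where they do the work, as an engineer would, in place of code of your own. Each camera call takes 0.05 s, during which the arm holds its last target. There are 200 camera calls.

## Working session

There is one attempt and no reset: what is moved stays moved. The work goes in short steps, each a Python script; the robot and the scene stay as the last script left them, time stands still between calls to the robot, and variables do not carry over. Pictures are saved under pics/ and viewed, about 12 in all and at most 16, crops included, and the job is handed in when it is done.

```bash
mkdir -p pics
cat > h.py <<'E'
import numpy as np, cv2
from workcell import r, command_gripper, optics
from scipy.spatial.transform import Rotation as Ro
def save(name,img): cv2.imwrite('pics/'+name+'.png',img[:,:,::-1])
def cloud(cam):
    s=r.read_state(); img,d=optics.get_image(cam); m=optics.camera_model(cam); K=np.array(m['K'])
    v,u=np.mgrid[0:420,0:560]
    D=np.array([m['k1'],0,0,0,0.])
    p=cv2.undistortPoints(np.stack([u.ravel(),v.ravel()],1).astype(np.float64)[:,None],K,D)[:,0]
    P=np.c_[p*d.reshape(-1,1),d.ravel()]
    if 'R' in m: W=(P-np.array(m['t']))@np.array(m['R'])
    else:
        T=np.array(m['tool_from_camera']); W=P@T[:3,:3].T+T[:3,3]
        W=Ro.from_quat(s['eef_rot']).apply(W)+s['eef_pos']
    W[d.ravel()<=0]=np.nan
    return img,W.reshape(420,560,3)
E
python3 - <<'E'
from h import *
s=r.read_state(); print(s)
for c in ['scene','side','wrist']:
    img,W=cloud(c); save(c+'0',img); np.save(c+'0.npy',W); m=optics.camera_model(c); print(c,m)
a=[cv2.imread(f'pics/{c}0.png') for c in ['scene','side','wrist']]
E
```

```text
{'time_s': 0.0, 'joint_positions': array([-1.45983458e-01,  3.42726297e-01,  1.52502713e+00, -3.69792019e-06,
        1.27538546e+00, -1.45988206e-01]), 'dq': array([ 8.07129147e-05, -8.44732729e-04,  2.24179143e-04,  4.78364605e-04,
        1.85807037e-03,  1.21522847e-03]), 'tau': array([ 5.72253757e-04, -4.33677435e+01, -2.46005630e+01, -7.37992127e-05,
        7.83137977e-03, -1.18290802e-05]), 'eef_pos': array([5.24636958e-01, 8.32893091e-05, 2.55620540e-01]), 'eef_rot': array([ 7.07104510e-01,  7.07108630e-01, -4.62756984e-04, -6.19330413e-04]), 'contact_force': array([ 0.68397688,  0.21753202, -0.59148701]), 'torque': array([-0.00161173, -0.04534627, -0.01584158]), 'grip_width': 0.08534655372218218}
scene {'K': array([[424.25597145,   0.        , 274.25314506],
       [  0.        , 424.25597145, 207.87931563],
       [  0.        ,   0.        ,   1.        ]]), 'k1': 0.02226955642032981, 'R': array([[-0.62622613,  0.77950301, -0.01469341],
       [ 0.62117363,  0.48746324, -0.61361462],
       [-0.47115194, -0.39338867, -0.78946894]]), 't': array([ 0.36325115, -0.27771212,  
[... 267 characters left out ...]
[-0.25301046, -0.458433  , -0.85195358],
       [ 0.40251834,  0.75088857, -0.52358891]]), 't': array([-0.4798002 ,  0.21872678,  1.43345806])}
wrist {'K': array([[289.06851965,   0.        , 284.0516812 ],
       [  0.        , 289.06851965, 210.26500866],
       [  0.        ,   0.        ,   1.        ]]), 'k1': -0.03630390488306717, 'tool_from_camera': array([[ 3.42015570e-04, -9.63375073e-01, -2.68157328e-01,
         6.77681087e-02],
       [ 9.99999159e-01, -5.92918515e-06,  1.29672873e-03,
        -4.01629138e-04],
       [-1.25082609e-03, -2.68157546e-01,  9.63374261e-01,
        -1.17032931e-01],
       [ 0.00000000e+00,  0.00000000e+00,  0.00000000e+00,
         1.00000000e+00]])}
```

View pics/scene0.png

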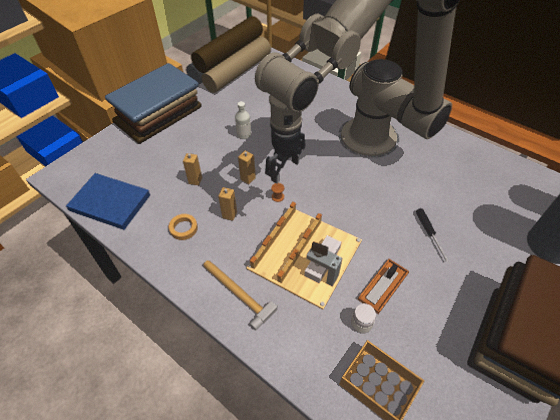

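View pics/side0.png

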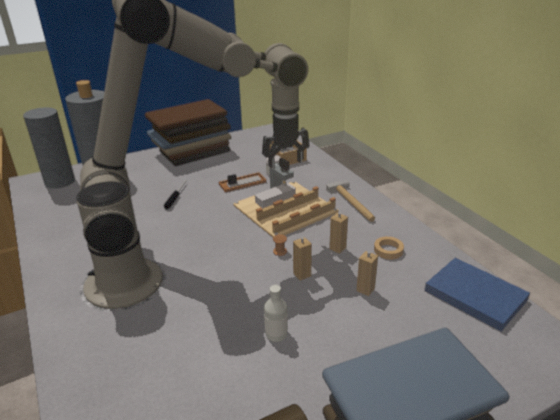

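```bash
cat > top.py <<'E'
# top-down colour map from clouds: 2mm? 500px: x up, y left
import numpy as np,cv2,sys
def ortho(pairs,out,x0=.2,x1=.95,y0=-.5,y1=.5,px=.00125):
    H=int((x1-x0)/px);Wd=int((y1-y0)/px); im=np.zeros((H,Wd,3),np.uint8); zb=np.full((H,Wd),-1.)
    for img,W in pairs:
        P=W.reshape(-1,3);C=img.reshape(-1,3)
        ok=np.isfinite(P[:,0])&(P[:,2]<.17)&(P[:,0]>x0)&(P[:,0]<x1)&(P[:,1]>y0)&(P[:,1]<y1);P=P[ok];C=C[ok]
        o=np.argsort(P[:,2]);P=P[o];C=C[o]
        a=((x1-P[:,0])/px).astype(int).clip(0,H-1);b=((y1-P[:,1])/px).astype(int).clip(0,Wd-1)
        for da in(0,1):
            for db in(0,1):
                aa=(a+da).clip(0,H-1);bb=(b+db).clip(0,Wd-1);k=P[:,2]>=zb[aa,bb]-.002
                im[aa[k],bb[k]]=C[k];zb[aa[k],bb[k]]=P[k,2]
    for x in np.arange(.2,.95,.1): cv2.putText(im,f'{x:.1f}',(0,int((x1-x)/px)),0,.4,(255,0,0),1);cv2.line(im,(0,int((x1-x)/px)),(Wd,int((x1-x)/px)),(255,0,0),1)
    for y in np.arange(-.4,.5,.1): cv2.line(im,(int((y1-y)/px),0),(int((y1-y)/px),H),(0,0,255),1)
    cv2.imwrite(out,im)
ims=[(cv2.imread(f'pics/{c}0.png'),np.load(c+'0.npy')) for c in ['scene','side','wrist']]
ortho(ims,'pics/top0.png')
E
python3 top.py
```

```text
(no output)
```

View pics/top0.png

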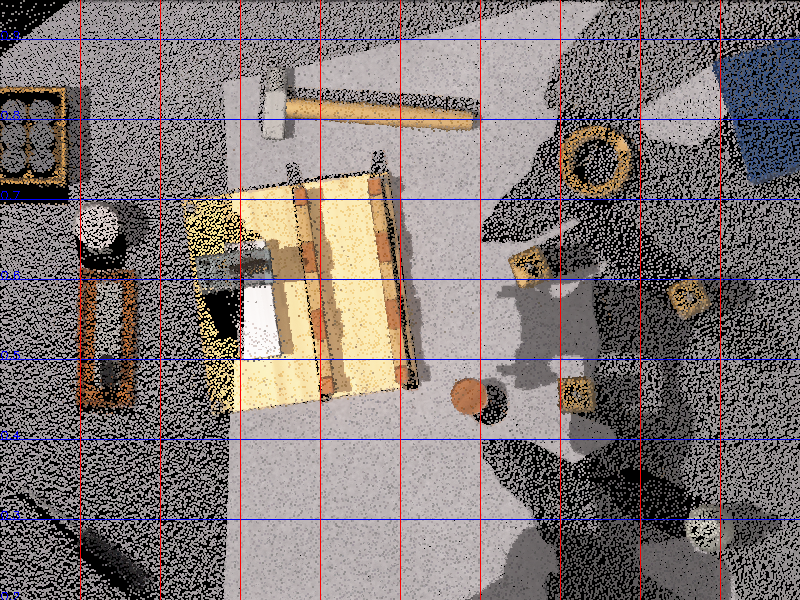

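The scene shows the jig centre near (300,260) and the tray at (383,283). Three legs stand at (192,170), (247,167) and (228,204). The top map gives tray ≈(0.525,0.366), jig ≈(0.587,0.125) with a yaw of about 8°, and legs ≈(0.616,-0.16), (0.578,-0.363) and (0.456,-0.22).

Run:
```python
from h import *
r.reach([.5,.2,.29],[0,1,0,0]); s=r.read_state(); print(s['time_s'],s['joint_positions'].round(2),s['contact_force'])
img,W=cloud('wrist'); save('w1',img); np.save('w1.npy',W)
hsv=cv2.cvtColor(img,cv2.COLOR_RGB2HSV)
def rect(m,n):
    P=W[m][:,:2].astype(np.float32); c,sz,a=cv2.minAreaRect(P); print(n,len(P),np.round(c,4),np.round(sz,4),round(a,2),'medz',np.median(W[m][:,2]).round(4))
Z=W[...,2];X=W[...,0];Y=W[...,1]
def clean(m):
    m=cv2.morphologyEx(m.astype(np.uint8),cv2.MORPH_OPEN,np.ones((3,3)))
    n,l,st,_=cv2.connectedComponentsWithStats(m); return l==1+np.argmax(st[1:,4])
rect(clean((Z>.008)&(Z<.02)&(Y>.29)&(X>.4)&(X<.65)),'tray')
rect(clean((Z>.03)&(Y>.29)&(X<.57)),'bladegrip')
rect(clean((Z>.006)&(Z<.018)&(Y<.29)&(X>.4)),'base')
jig=(Y<.28)&(Y>-.03)&(X>.4)&(X<.75)
rect(clean((Z>.04)&(Z<.05)&(Y>.13)&jig),'anvil')
rect(clean((Z>.145)&(Z<.165)&jig),'screwbar')
rect(clean((Z>.108)&(Z<.121)&jig),'arm')
for q in np.linspace(0,.16,17): print(round(q,2),int(((Z>q)&(Z<q+.01)&jig).sum()),end=' ')
```

```text
1.2417 [ 0.24  0.34  1.43 -0.    1.37 -1.33] [ 0.10668513 -0.48519409  0.13336776]
tray 1636 [0.5328 0.3664] [0.0333 0.1307] 88.02 medz 0.0106
bladegrip 403 [0.4857 0.3675] [0.0337 0.0149] 0.47 medz 0.0458
base 17336 [0.5824 0.1283] [0.2715 0.259 ] 8.99 medz 0.0117
anvil 3078 [0.5618 0.184 ] [0.116 0.05 ] 8.16 medz 0.0447
screwbar 665 [0.6144 0.1911] [0.0126 0.0447] 12.76 medz 0.1556
arm 2007 [0.6128 0.208 ] [0.0436 0.091 ] 8.09 medz 0.1146
0.0 4120 0.01 17214 0.02 810 0.03 862 0.04 5454 0.05 1461 0.06 79 0.07 58 0.08 65 0.09 188 0.1 321 0.11 1950 0.12 209 0.13 217 0.14 242 0.15 554 0.16 0
```

View pics/w1.png

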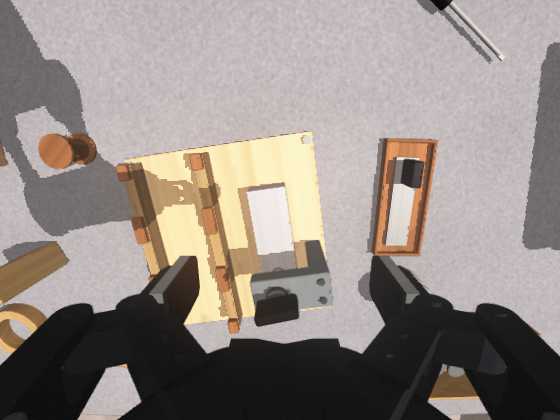

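The wrist view shows the jig at (220,235), the blade and tray at (405,200), and the black screw bar at (277,308). The measured sizes match the description. Next I pick up the blade.

```bash
cat >> h.py <<'E'
AN=np.array([.6135,.1917,.045]); YJ=np.radians(8.15)
def A(x,y,z,yaw=YJ):  # anvil frame -> world
    return AN+Ro.from_euler('z',yaw).apply([x,y,z])
def Q(yaw): return (Ro.from_euler('z',yaw)*Ro.from_quat([0,1,0,0])).as_quat()
def st(m=''):
    s=r.read_state(); print(m,'t',round(s['time_s'],1),'p',s['eef_pos'].round(4),'F',s['contact_force'].round(2),'T',s['torque'].round(2),'w',round(s['grip_width'],4)); return s
E
python3 - <<'E'
from h import *
yb=np.radians(-1.8); g=np.array([.4857,.3675])
command_gripper(.05,60)
r.reach([*g,.12],Q(yb)); st()
print(r.move_straight([*g,.043],speed=.1,max_force=8)); st('down')
command_gripper(0,60); st('grip')
r.move_straight([*g,.073],speed=.1); st('lift')
r.move_straight([*g,.17],speed=.2)
p=A(-.225,0,.10); r.reach(p,Q(YJ)); st('pre')
img,W=cloud('wrist'); save('w2',img); np.save('w2.npy',W)
img,W=cloud('side'); save('s2',img)
E
```

```text
t 2.7 p [0.4867 0.3672 0.1212] F [ 0.44 -0.22  0.18] T [-0.04  0.01 -0.02] w 0.0499
False
down t 3.6 p [0.4862 0.3677 0.0437] F [ 0.49 -0.27 -0.09] T [-0.03 -0.01  0.05] w 0.0499
grip t 4.0 p [0.486  0.3678 0.0437] F [-0.13  0.49  4.55] T [-0.04  0.05  0.01] w 0.0129
lift t 4.5 p [0.4856 0.3674 0.0729] F [-0.04 -0.38 -1.13] T [-0.05  0.04 -0.05] w 0.0128
pre t 6.0 p [0.3918 0.1603 0.145 ] F [ 0.73  0.46 -1.69] T [ 0.02 -0.   -0.03] w 0.0132
```

View pics/w2.png

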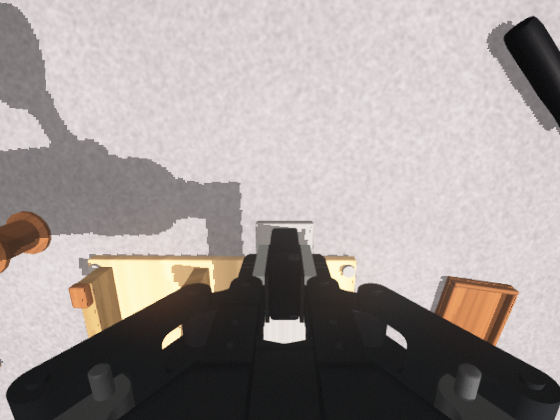

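Run:
```python
from h import *
W=np.load('w2.npy'); R=Ro.from_euler('z',-YJ).apply(W.reshape(-1,3)-np.array([.3918,.1603,.145]))
z=R[:,2]+.145; m=(abs(R[:,1])<.03)&(z>.09)&(z<.125)&(R[:,0]<.12)
B=R[m];zb=z[m]
for a in np.arange(-.03,.12,.015):
    k=(B[:,0]>a)&(B[:,0]<a+.015)
    if k.sum()>5: print(round(a,3),k.sum(),np.median(zb[k]).round(4),B[k,1].min().round(4),B[k,1].max().round(4))
print('xmin,max',B[:,0].min(),B[:,0].max())
r.move_straight(A(-.225,0,.0417),speed=.15); st('low')
print(r.move_straight(A(-.088,0,.0417),speed=.08,max_force=6)); st('in')
print(r.move_straight(A(-.088,0,.0377),speed=.02,max_force=3)); st('down')
command_gripper(.03); st('open')
r.move_straight(A(-.088,0,.10),speed=.2)
r.move_straight(A(-.14,0,.15),speed=.2)
img,W=cloud('wrist'); save('w3',img); np.save('w3.npy',W)
P=Ro.from_euler('z',-YJ).apply(W.reshape(-1,3)-AN)
m=(abs(P[:,1])<.03)&(P[:,2]>.0035)&(P[:,2]<.0095)&(P[:,0]<-.02)
c,sz,a=cv2.minAreaRect(P[m][:,:2].astype(np.float32)); print('blade visible in anvil frame',c,sz,a,np.median(P[m][:,2]))
m=(abs(P[:,1])<.03)&(P[:,2]>.035)&(P[:,2]<.05)&(P[:,0]<-.03)
c,sz,a=cv2.minAreaRect(P[m][:,:2].astype(np.float32)); print('grip',c,sz,a,np.median(P[m][:,2]))
# IK for a look from -y
for cb in (1,-1):
  for el in (25,30,35,40):
    for d in (.18,.2,.22,.25):
      for az in (-40,-20,0,20,40):
        e=np.radians(el); a=YJ+np.pi/2+np.radians(az)
        zc=np.array([np.cos(a)*np.cos(e),np.sin(a)*np.cos(e),-np.sin(e)]) # camera axis
        up=np.array([np.cos(a)*np.sin(e),np.sin(a)*np.sin(e),np.cos(e)])
        Tm=np.array(optics.camera_model('wrist')['tool_from_camera'])
        yc=-cb*up; xc=np.cross(yc,zc); Rc=np.c_[xc,yc,zc]
        Rt=Rc@Tm[:3,:3].T; pc=AN+[0,0,.012]-d*zc; pt=pc-Rt@Tm[:3,3]
        U,_,V=np.linalg.svd(Rt); q=Ro.from_matrix(U@V).as_quat()
        j=r.solve_ik(pt,q)
        if j is not None: print(cb,el,d,az,np.round(j,2),pt.round(2))
```

```text
-0.03 681 0.1119 -0.0155 0.016
-0.015 510 0.1118 -0.0157 0.0163
0.03 127 0.112 -0.0116 0.0114
0.045 757 0.1118 -0.0125 0.0124
xmin,max -0.019489463333965607 0.06036876932210624
low t 6.7 p [0.3912 0.1602 0.0869] F [ 0.3  -0.09 -0.77] T [-0.05  0.03 -0.03] w 0.013
False
in t 8.5 p [0.5261 0.1792 0.0867] F [-1.15  0.08 -1.02] T [-0.02  0.06 -0.02] w 0.0133
True
down t 8.8 p [0.5265 0.1793 0.0837] F [-0.54 -0.07  5.01] T [-0.05  0.02  0.03] w 0.013
open t 9.1 p [0.5258 0.1792 0.0828] F [0.21 0.09 0.33] T [-0.06  0.   -0.06] w 0.03
blade visible in anvil frame (-0.06371640413999557, 0.00039955228567123413) (0.03176771104335785, 0.0873938798904419) 89.7742691040039 0.005662632395432992
grip (-0.08824513852596283, 0.0002442793920636177) (0.03383038938045502, 0.013220200315117836) 0.10039559751749039 0.041477501936648085
1 25 0.18 -40 [-0.4   1.05  1.98  1.71  1.39 -1.45] [0.58 0.14 0.05]
1 25 0.18 -20 [-0.4   1.08  1.65  1.33  1.5  -1.17] [0.6  0.13 0.05]
1 25 0.18 0 [-0.33  1.18  1.27  1.1   1.73 -0.96] [0.62 0.13 0.05]
1 25 0.18 20 [-0.24  1.33  0.84  0.97  2.04 -0.81] [0.64 0.14 0.05]
1
[... 9502 characters left out ...]
17 0.13]
-1 40 0.22 -40 [-0.12  0.51  1.79  0.84  0.76  2.97] [0.59 0.15 0.14]
-1 40 0.22 -20 [-0.16  0.6   1.6   0.71  1.04  2.79] [0.6  0.15 0.14]
-1 40 0.22 0 [-0.14  0.71  1.37  0.6   1.3   2.62] [0.62 0.15 0.14]
-1 40 0.22 20 [-0.1   0.83  1.13  0.49  1.55  2.45] [0.64 0.15 0.14]
-1 40 0.22 40 [-0.03  0.95  0.87  0.38  1.79  2.26] [0.65 0.16 0.14]
-1 40 0.25 -40 [-0.17  0.46  1.81  0.81  0.8   2.97] [0.58 0.13 0.16]
-1 40 0.25 -20 [-0.2   0.57  1.59  0.69  1.09  2.78] [0.6  0.12 0.16]
-1 40 0.25 0 [-0.18  0.7   1.34  0.58  1.35  2.62] [0.62 0.12 0.16]
-1 40 0.25 20 [-0.12  0.83  1.06  0.48  1.61  2.46] [0.65 0.13 0.16]
-1 40 0.25 40 [-0.05  0.97  0.77  0.38  1.87  2.28] [0.66 0.15 0.16]
```

```bash
cat >> h.py <<'E'
def look_pose(az=0,el=30,d=.25,cb=-1,tgt=None):
    e=np.radians(el); a=YJ+np.pi/2+np.radians(az)
    zc=np.array([np.cos(a)*np.cos(e),np.sin(a)*np.cos(e),-np.sin(e)])
    up=np.array([np.cos(a)*np.sin(e),np.sin(a)*np.sin(e),np.cos(e)])
    Tm=np.array(optics.camera_model('wrist')['tool_from_camera'])
    yc=-cb*up; Rt=np.c_[np.cross(yc,zc),yc,zc]@Tm[:3,:3].T
    pt=(AN+[0,0,.012] if tgt is None else tgt)-d*zc-Rt@Tm[:3,3]
    U,_,V=np.linalg.svd(Rt); return pt,Ro.from_matrix(U@V).as_quat(),zc
def look(name,**k):
    pt,q,zc=look_pose(**k); 
    r.reach(pt-.08*zc+[0,0,.05],q); r.move_straight(pt,speed=.25); s=st('look')
    r.hold(.2); img,W=cloud('wrist'); save(name,img[::-1,::-1] if k.get('cb',-1)<0 else img); np.save(name+'.npy',W[::-1,::-1] if k.get('cb',-1)<0 else W)
    r.move_straight(pt-.08*zc+[0,0,.05],speed=.25)
    return img,W
E
python3 - <<'E'
from h import *
command_gripper(.085)
p=r.read_state()['eef_pos']; r.move_straight([p[0],p[1],.30],speed=.3)
look('l1'); st()
W=np.load('l1.npy'); P=Ro.from_euler('z',-YJ).apply(W.reshape(-1,3)-AN).reshape(420,560,3)
im=cv2.imread('pics/l1.png'); c=im[110:310,180:380]; cv2.imwrite('pics/l1c.png',cv2.resize(c,None,fx=3,fy=3,interpolation=cv2.INTER_NEAREST))
for v in range(150,270,3): print(v,P[v,276].round(4),im[v,276])
E
```

```text
look t 15.2 p [0.6262 0.1064 0.147 ] F [-0.23 -0.05  0.13] T [-0.31 -0.03 -0.05] w 0.0846
 t 16.0 p [0.6351 0.0382 0.2354] F [ 0.08 -0.21 -1.13] T [-0.31 -0.07  0.04] w 0.085
150 [ 0.0013 -0.014   0.0699] [53 54 55]
153 [ 0.0013 -0.0196  0.0696] [92 92 91]
156 [ 0.0013 -0.0256  0.0695] [91 91 90]
159 [ 0.0013 -0.029   0.0686] [90 91 91]
162 [ 0.0013 -0.0297  0.0666] [76 76 76]
165 [ 0.0013 -0.0304  0.0647] [77 77 77]
168 [ 0.0013 -0.0303  0.0625] [78 79 78]
171 [ 0.0013 -0.0301  0.0601] [77 77 78]
174 [ 0.0013 -0.0286  0.0572] [78 79 79]
177 [ 0.0013 -0.0305  0.0557] [77 77 78]
180 [ 0.0013 -0.0301  0.0532] [78 80 80]
183 [ 0.0014 -0.0292  0.0505] [77 79 79]
186 [ 0.0014 -0.0295  0.0482] [79 81 84]
189 [ 0.0015 -0.0065  0.0345] [ 96  99 105]
192 [ 0.0015 -0.0066  0.0318] [ 94  98 104]
195 [ 0.0016 -0.0048  0.0281] [ 58  96 129]
198 [ 0.0016 -0.0056  0.0257] [ 58  96 128]
201 [ 0.0016 -0.0059  0.023 ] [ 56  95 127]
204 [ 0.0016 -0.0071  0.0208] [105 115 125]
207 [ 0.0016 -0.0105  0.0199] [104 108 115]
210 [ 0.0016 -0.0102  0.0169] [ 97 100 108]
213 [ 0.0016 -0.0104  0.014 ] [ 96 101 107]
216 [ 0.0017 -0.0017  0.0057] [113 118 125]
219 [ 0.0017 -0.0069  0.0059] [115 120 129]
222 [ 0.0017 -0.011   0.0055] [113 117 127]
225 [ 0.0017 -0.0149  0.005 ] [116 121 129]
228 [ 0.0017 -0.0161  0.0028] [ 96 101 109]
231 [ 0.0017 -0.0168  0.0002] [120 125 136]
234 [ 0.0017 -0.0204 -0.0004] [127 132 142]
237 [ 0.0016 -0.0247 -0.0003] [133 137 149]
240 [ 0.0016 -0.0264 -0.0021] [110 114 124]
243 [ 0.0017 -0.0252 -0.0061] [113 117 127]
246 [ 0.0017 -0.0262 -0.0084] [109 113 124]
249 [ 0.0017 -0.0259 -0.0118] [109 113 124]
252 [ 0.0017 -0.0254 -0.0154] [111 116 126]
255 [ 0.0017 -0.0266 -0.0176] [109 114 125]
258 [ 0.0018 -0.0266 -0.0209] [112 115 126]
261 [ 0.0018 -0.0261 -0.0246] [110 114 125]
264 [ 0.0018 -0.026  -0.028 ] [108 113 124]
267 [ 0.0018 -0.0258 -0.0317] [107 113 123]
```

View pics/l1c.png

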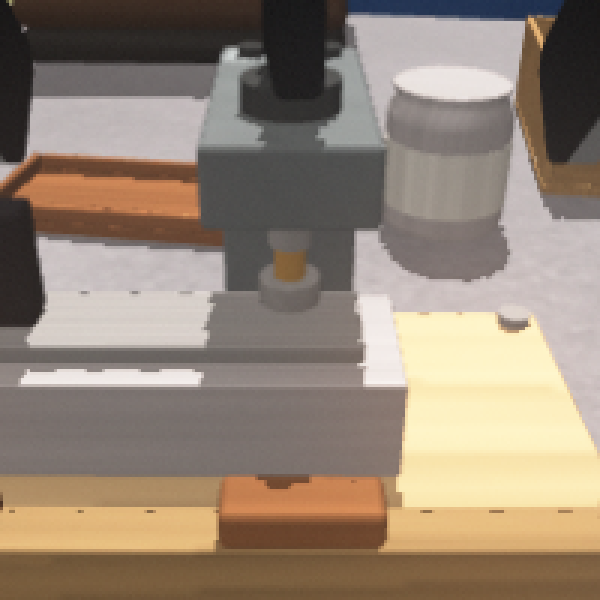

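Contact is 7 mm below the foot: the gap is about 13.0 mm over the 6 mm blade. The crop shows the foot at about (290,285) over the shaded blade. I'll turn 3.0 rad first, then look closer.

```bash
cat >> h.py <<'E'
SC=np.array([.6140,.1915])
def grip_screw(bar, j6want):
    q=Q(bar-np.pi); j=None
    up=r.solve_ik([*SC,.23],q); dn=r.solve_ik([*SC,.154],q)
    up,dn=np.array(up),np.array(dn)
    for J in (up,dn): J[5]+=np.pi*round((j6want-J[5])/np.pi)
    print('j6',up[5],dn[5]); command_gripper(.05,40); r.movej(up); r.movej(dn); st('at screw'); command_gripper(0,40); st('gripped')
def turn(a,n=3):
    for i in range(n):
        j=r.read_state()['joint_positions'].copy() if i==0 else j
        j[5]+=a/n; r.movej(j)
    st('turned')
def leave_screw():
    command_gripper(.05); p=r.read_state()['eef_pos']; r.move_straight([p[0],p[1],.25],speed=.25)
E
python3 - <<'E'
from h import *
grip_screw(np.radians(102.8),-3.06)
j0=r.read_state()['joint_positions'][5]; turn(3.0); print(r.read_state()['joint_positions'][5]-j0)
leave_screw(); command_gripper(.085)
look('l2',d=.2,el=25)
im=cv2.imread('pics/l2.png'); cv2.imwrite('pics/l2c.png',cv2.resize(im[130:290,200:360],None,fx=3.7,fy=3.7,interpolation=cv2.INTER_NEAREST))
W=np.load('l2.npy'); P=Ro.from_euler('z',-YJ).apply(W.reshape(-1,3)-AN).reshape(420,560,3)
for u in (270,274,278,282):
    print(u); 
    for v in range(196,236,2):
        if abs(P[v,u,0])<.02 and P[v,u,2]<.03 : print(v,P[v,u].round(4),im[v,u,0],end=' | ')
E
```

```text
j6 -3.1817341269055452 -3.1817341269055452Traceback (most recent call last):
  File "<stdin>", line 2, in <module>
  File "h.py", line 43, in grip_screw
    print('j6',up[5],dn[5]); command_gripper(.05,40); r.movej(up); r.movej(dn); st('at screw'); command_gripper(0,40); st('gripped')
                                                      ~~~~~~~^^^^
workcell.PlanningError: the arm cannot take that pose within its joint ranges
```

Run:
```python
from h import *
grip_screw(np.radians(102.8),-.04)
j0=r.read_state()['joint_positions'][5]; turn(3.0); print(r.read_state()['joint_positions'][5]-j0)
leave_screw(); command_gripper(.085)
look('l2',d=.2,el=25)
im=cv2.imread('pics/l2.png'); cv2.imwrite('pics/l2c.png',cv2.resize(im[130:290,200:360],None,fx=3.7,fy=3.7,interpolation=cv2.INTER_NEAREST))
W=np.load('l2.npy'); P=Ro.from_euler('z',-YJ).apply(W.reshape(-1,3)-AN).reshape(420,560,3)
for u in (270,274,278,282):
    print(u); 
    for v in range(196,236,2):
        if abs(P[v,u,0])<.02 and P[v,u,2]<.03 : print(v,P[v,u].round(4),im[v,u,0],end=' | ')
```

```text
j6 -0.04014147331575213 -0.04014147331575213
at screw t 19.3 p [0.614  0.1912 0.1538] F [0.76 0.74 0.6 ] T [ 0.03 -0.03 -0.03] w 0.0501
gripped t 19.8 p [0.6154 0.1918 0.1564] F [1.3  0.59 6.24] T [ 0.04 -0.11  0.02] w 0.0116
turned t 22.6 p [0.6158 0.1906 0.1565] F [ 4.25 -3.78 -2.03] T [-0.66 -0.46 -0.03] w 0.0107
2.9986451609349087
look t 25.3 p [0.621  0.1452 0.1185] F [0.38 0.25 0.19] T [-0.35 -0.05 -0.04] w 0.085
270
196 [-0.0024 -0.004   0.0238] 77 | 198 [-0.0024 -0.0033  0.022 ] 60 | 200 [-0.0024 -0.003   0.0204] 60 | 202 [-0.0024 -0.0027  0.0188] 58 | 204 [-0.0024 -0.004   0.0179] 67 | 206 [-0.0024 -0.003   0.016 ] 74 | 208 [-0.0024 -0.003   0.0145] 91 | 210 [-0.0024 -0.0061  0.0144] 111 | 212 [-0.0023 -0.0088  0.0142] 110 | 214 [-0.0024 -0.0081  0.0124] 103 | 216 [-0.0024 -0.0086  0.0111] 106 | 218 [-0.0024 -0.0087  0.0097] 103 | 220 [-0.0024 -0.0089  0.0083] 101 | 222 [-0.0024 -0.006   0.0052] 104 | 224 [-0.0024 -0.0092  0.0053] 115 | 226 [-0.0023 -0.0127  0.0057] 114 | 228 [-0.0023 -0.0155  0.0057] 112 | 230 [-0.0023 -0.0163  0.0047] 102 | 232 [-0.0023 -0.0152  0.0025] 97
[... 1473 characters left out ...]
0.0057 -0.0027  0.0233] 74 | 198 [ 0.0057 -0.0028  0.0219] 55 | 200 [ 0.0057 -0.0024  0.0202] 55 | 202 [ 0.0058 -0.0025  0.0188] 55 | 204 [ 0.0058 -0.0027  0.0174] 59 | 206 [ 0.0058 -0.0033  0.0161] 57 | 208 [ 0.0058 -0.0028  0.0144] 92 | 210 [ 0.0057 -0.007   0.0149] 115 | 212 [ 0.0057 -0.0096  0.0146] 106 | 214 [ 0.0057 -0.0088  0.0128] 96 | 216 [ 0.0057 -0.0091  0.0114] 96 | 218 [ 0.0057 -0.0089  0.0098] 96 | 220 [ 0.0058 -0.0088  0.0082] 94 | 222 [ 0.0059 -0.0058  0.0052] 101 | 224 [ 0.0058 -0.0097  0.0057] 114 | 226 [ 0.0057 -0.013   0.0059] 113 | 228 [ 0.0057 -0.0144  0.0052] 112 | 230 [ 0.0057 -0.0158  0.0044] 103 | 232 [ 0.0057 -0.0162  0.0031] 98 | 234 [ 0.0057 -0.0157  0.0013] 97 |
```

View pics/l2c.png

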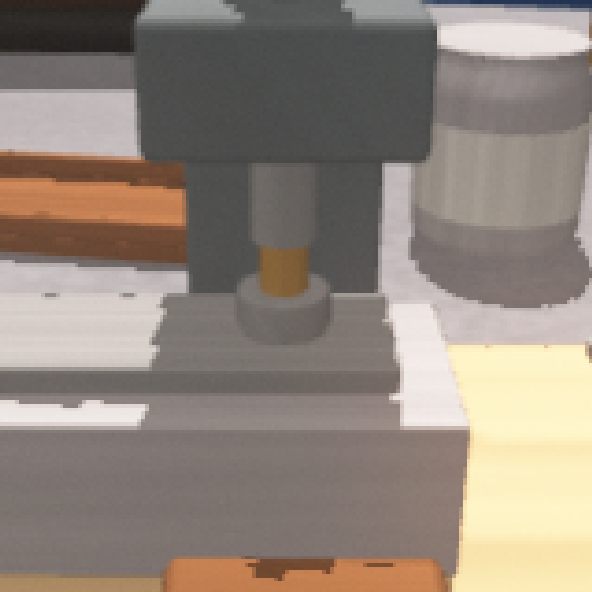

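The crop shows the foot's bottom edge at about (283,343), just above the blade. About 1.0 mm remains, which matches the prediction. I'll turn 1.25 rad more for about 1.5 N.

Run:
```python
from h import *
grip_screw(np.radians(102.8)-2.9986,-.18)
j0=r.read_state()['joint_positions'][5]; turn(1.25,2); print(r.read_state()['joint_positions'][5]-j0)
leave_screw(); command_gripper(.085)
look('l3',d=.2,el=25)
im=cv2.imread('pics/l3.png'); cv2.imwrite('pics/l3c.png',cv2.resize(im[130:290,200:360],None,fx=3.7,fy=3.7,interpolation=cv2.INTER_NEAREST))
W=np.load('l3.npy'); P=Ro.from_euler('z',-YJ).apply(W.reshape(-1,3)-AN).reshape(420,560,3)
for u in (274,278):
    print(u); 
    for v in range(190,234,2):
        if abs(P[v,u,0])<.02 and P[v,u,2]<.03 : print(v,P[v,u,1:].round(4),im[v,u,0],end=' | ')
P=P.reshape(-1,3);m=(abs(P[:,1])<.03)&(P[:,2]>.035)&(P[:,2]<.05)&(P[:,0]<-.03)&(P[:,0]>-.12)
print('grip',np.c_[P[m].min(0),P[m].max(0)].round(4).tolist())
```

```text
j6 -0.18313412690554465 -0.18313412690554465
at screw t 29.3 p [0.6139 0.1912 0.1538] F [ 0.18  0.13 -0.18] T [ 0.04 -0.06  0.03] w 0.0501
gripped t 29.7 p [0.6153 0.1918 0.1564] F [1.88 0.62 6.63] T [ 0.01 -0.04 -0.01] w 0.0115
turned t 31.0 p [0.6161 0.1916 0.1564] F [ 5.78 -0.19 -5.29] T [-0.03 -0.68 -0.02] w 0.0113
1.248599329918543
look t 34.4 p [0.6208 0.1441 0.1179] F [-0.18 -0.87  0.2 ] T [-0.35 -0.04  0.02] w 0.0851
274
190 [-0.0066  0.0287] 98 | 192 [-0.0077  0.0278] 99 | 194 [-0.006   0.0257] 99 | 196 [-0.0073  0.0248] 102 | 198 [-0.0059  0.0228] 97 | 200 [-0.0051  0.021 ] 68 | 202 [-0.0038  0.0189] 60 | 204 [-0.0052  0.0181] 59 | 206 [-0.005   0.0165] 58 | 208 [-0.0052  0.0151] 57 | 210 [-0.0067  0.0143] 84 | 212 [-0.0091  0.014 ] 112 | 214 [-0.01    0.0129] 104 | 216 [-0.0098  0.0113] 100 | 218 [-0.0106  0.0102] 99 | 220 [-0.0088  0.0078] 99 | 222 [-0.009   0.0064] 100 | 224 [-0.0104  0.0056] 113 | 226 [-0.0137  0.0058] 110 | 228 [-0.0155  0.0053] 115 | 230 [-0.0156  0.0038] 99 | 232 [-0.0158  0.0025] 94 | 278
190 [-0.0063  0.0286] 96 | 192 [-0.0066  0.0274] 92 | 194 [-0.0056  0.0255] 95 | 196 [-0.007   0.0247] 95 | 198 [-0.0068  0.0232] 93 | 200 [-0.0044  0.0207] 67 | 202 [-0.0058  0.0198] 57 | 204 [-0.005  0.018] 55 | 206 [-0.0051  0.0166] 56 | 208 [-0.0042  0.0146] 57 | 210 [-0.0054  0.0137] 71 | 212 [-0.0081  0.0135] 112 | 214 [-0.0093  0.0126] 104 | 216 [-0.0098  0.0113] 99 | 218 [-0.0107  0.0103] 100 | 220 [-0.0096  0.0082] 96 | 222 [-0.0094  0.0066] 95 | 224 [-0.0088  0.0047] 115 | 226 [-0.0137  0.0058] 111 | 228 [-0.0155  0.0053] 117 | 230 [-0.0167  0.0045] 99 | 232 [-0.0147  0.0018] 95 | grip [[-0.1048, -0.0707], [-0.0089, 0.0064], [0.035, 0.0419]]
```

View pics/l3c.png

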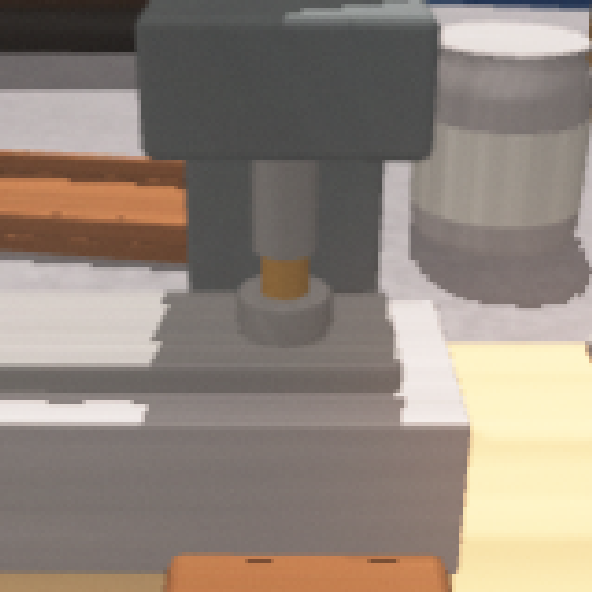

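The sleeve came down about 2.4 mm while the foot stayed on the blade. The orange spring at about (283,278) shortened by about 1.5 mm, which is about 1.5 N. Next I withdraw the blade.

Run:
```python
from h import *
command_gripper(.04,60)
p=r.read_state()['eef_pos']; r.move_straight([p[0],p[1],.30],speed=.3)
r.reach(A(-.0878,0,.15),Q(YJ)); r.move_straight(A(-.0878,0,.0385),speed=.12,max_force=8); st('at')
command_gripper(0,60); st('grip')
r.move_straight(A(-.225,0,.0385),speed=.06); st('out')
r.move_straight(A(-.225,0,.10),speed=.15)
yb=np.radians(-1.8); g=np.array([.486,.3677])
r.reach([*g,.15],Q(yb)); st('over tray')
img,W=cloud('wrist'); np.save('w4.npy',W); save('w4',img)
P=Ro.from_euler('z',-yb).apply(W.reshape(-1,3)-[*g,0]); m=(abs(P[:,1])<.03)&(P[:,2]>.09)&(P[:,2]<.125)&(P[:,0]<.12); B=P[m]
for a in (-.03,-.015,.03,.045):
    k=(B[:,0]>a)&(B[:,0]<a+.015)
    if k.sum()>5: print(a,k.sum(),np.median(B[k],0).round(4))
print(B[:,0].min())
```

```text
at t 40.8 p [0.5271 0.1794 0.0842] F [-0.34  0.64  0.09] T [-0.03  0.04  0.01] w 0.0395
grip t 41.1 p [0.527  0.1794 0.0843] F [-1.13 -0.72  6.03] T [-0.01  0.18  0.05] w 0.013
out t 43.5 p [0.3906 0.1598 0.0833] F [-0.06  0.07 -1.91] T [0.01 0.08 0.03] w 0.013
over tray t 45.0 p [0.4853 0.3665 0.1489] F [ 0.6  -0.15 -1.36] T [0.02 0.08 0.03] w 0.013
-0.03 669 [-0.0183 -0.0014  0.1151]
-0.015 438 [-0.011   0.0064  0.115 ]
0.03 191 [ 0.043  -0.0013  0.115 ]
0.045 747 [ 0.0517 -0.0013  0.1148]
-0.020647825819446335
```

Run:
```python
from h import *
yb=np.radians(-1.8); g=np.array([.486,.3677])
r.move_straight([*g,.05],speed=.12)
print(r.move_straight([*g,.0435],speed=.02,max_force=3)); st('down')
command_gripper(.04); r.move_straight([*g,.15],speed=.25); 
img,W=cloud('wrist'); Z=W[...,2]
m=(Z>.008)&(Z<.0135)&(abs(W[...,1]-.3664)<.03)&(W[...,0]>.45)&(W[...,0]<.62)
hsv=cv2.cvtColor(img,cv2.COLOR_RGB2HSV); m&=hsv[...,1]<60
print(cv2.minAreaRect(W[m][:,:2].astype(np.float32)),np.median(W[m][:,2]),np.percentile(W[m][:,2],[5,95]))
# look at the legs from between
r.move_straight([.45,.3,.33],speed=.4) if False else r.reach([.47,-.16,.36],Q(0)); st()
img,W=cloud('wrist'); save('w5',img); np.save('w5.npy',W)
m=(W[...,2]>.105)&(W[...,2]<.128)&(W[...,1]<-.05)&(W[...,1]>-.45)
n,l,s,_=cv2.connectedComponentsWithStats(m.astype(np.uint8))
for i in range(1,n):
    if s[i,4]>150: print(s[i,:],[np.round(x,4) for x in cv2.minAreaRect(W[l==i][:,:2].astype(np.float32))],np.median(W[l==i][:,2]))
```

```text
True
down t 46.4 p [0.4863 0.3679 0.0444] F [-0.15 -0.16  4.52] T [0.02 0.05 0.01] w 0.013
((0.5317767858505249, 0.3666171431541443), (0.03158797696232796, 0.1301206350326538), 88.15718841552734) 0.010647727237638613 [0.0095193  0.01171961]
 t 49.4 p [ 0.4702 -0.1593  0.3596] F [-0.22 -0.34  0.02] T [-0.01  0.03 -0.04] w 0.04
[ 76  15  32  37 704] [array([ 0.2922, -0.3832]), array([0.033 , 0.0398]), np.float64(67.5649)] 0.1117584621906467
[ 219  158   35   34 1022] [array([ 0.4574, -0.2195]), array([0.0401, 0.0403]), np.float64(2.447)] 0.11936198068490739
[265 269  36  36 799] [array([ 0.6159, -0.1619]), array([0.0391, 0.04  ]), np.float64(22.1007)] 0.11944633943484376
```

View pics/w5.png

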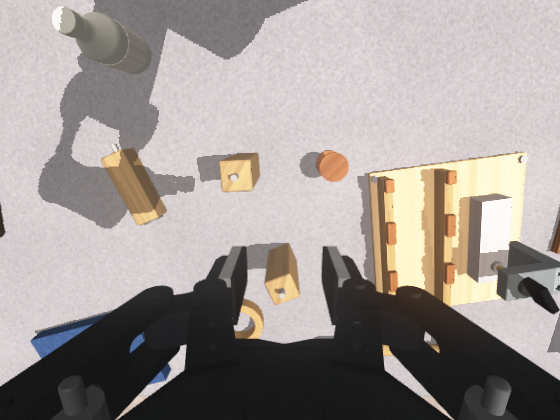

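The blade lies flat in the tray (strip top at 10.6 mm). Legs at (240,173) and (283,275) stand upright. The left one at (132,185) has toppled and now lies on its side. I'll measure it and the cradles, and check the inverse kinematics.

```bash
cat >> h.py <<'E'
def quat(tz,tx):
    tz=np.array(tz)/np.linalg.norm(tz); tx=np.array(tx)-np.dot(tx,tz)*tz; tx/=np.linalg.norm(tx)
    return Ro.from_matrix(np.c_[tx,np.cross(tz,tx),tz]).as_quat()
def pick_pose(az,s,mid,tp):   # tool tilted 90-tp from vertical, heading az ; TCP 6 mm behind grasp point
    t=np.radians(90-tp); tz=np.array([np.cos(az)*np.sin(t),np.sin(az)*np.sin(t),-np.cos(t)])
    return np.array(mid)-.006*tz, quat(tz,[0,0,s]), tz
def place_pose(s,mid,tp):     # leg's foot->bolt points along -y of the jig
    t=np.radians(tp); y=np.array([-np.sin(YJ),np.cos(YJ),0]); tz=y*np.sin(t)-np.array([0,0,np.cos(t)])
    return np.array(mid)-.006*tz, quat(tz,-s*y), tz
CR=[A(-.125,-.125,.020),A(-.04,-.125,.020),A(.045,-.125,.020)]
E
python3 - <<'E'
from h import *
W=np.load('w5.npy'); img=cv2.imread('pics/w5.png')[:,:,::-1]; Z=W[...,2]
def comps(m,mn,F=lambda x:x):
    n,l,s,_=cv2.connectedComponentsWithStats(m.astype(np.uint8))
    for i in range(1,n):
        if s[i,4]>mn: p=F(W[l==i]); print(s[i,4],[np.round(x,4) for x in cv2.minAreaRect(p[:,:2].astype(np.float32))],np.median(p[:,2]).round(4))
print('lying'); comps((Z>.03)&(Z<.05)&(W[...,1]<-.27)&(W[...,0]>.35)&(W[...,0]<.65),100)
F=lambda p:Ro.from_euler('z',-YJ).apply(p-AN)
jig=(W[...,1]>-.03)&(W[...,1]<.15)
print('cheeks'); comps((Z>.0515)&(Z<.06)&jig,30,F)
for tp in (35,45):
  for s in (1,-1):
    for n,mid,a0 in (('A',[.4574,-.2195,.06],2.4),('B',[.6159,-.1619,.06],22)):
      for k in (-1,0,1):
        p,q,tz=pick_pose(np.radians(a0+90*k),s,mid,tp); j=r.solve_ik(p,q); j2=r.solve_ik(p-.1*tz,q)
        if j is not None and j2 is not None: print(tp,s,n,k,np.round(j,2))
    for c in CR:
      p,q,tz=place_pose(s,c,tp); j=r.solve_ik(p,q); j2=r.solve_ik(p+[0,0,.12],q)
      print(tp,s,'place',None if j is None or j2 is None else np.round(j,2))
E
```

```text
lying
2045 [array([ 0.491 , -0.3988]), array([0.1203, 0.0416]), np.float64(22.5095)] 0.0394
cheeks
126 [array([-0.1579, -0.0794]), array([0.0202, 0.0133]), np.float64(2.8073)] 0.0092
129 [array([-0.1575, -0.1729]), array([0.02  , 0.0147]), np.float64(1.3402)] 0.0093
187 [array([-0.0813, -0.0791]), array([0.0141, 0.0345]), np.float64(89.0376)] 0.0094
203 [array([-0.0803, -0.1731]), array([0.0145, 0.0355]), np.float64(88.7795)] 0.0095
190 [array([ 0.0042, -0.0798]), array([0.0367, 0.0147]), np.float64(1.7579)] 0.0095
168 [array([ 0.0032, -0.173 ]), array([0.0367, 0.0144]), np.float64(0.405)] 0.0095
35 1 A 0 [-1.06  0.7   2.37  1.99  0.93 -1.49]
35 1 A 1 [-0.89  0.94  1.39  0.51  1.66 -1.12]
35 1 B 0 [-0.74  0.75  1.96  1.69  0.84 -1.04]
35 1 B 1 [-0.59  1.18  0.78  0.52  1.99 -0.97]
35 1 place [-0.36  0.68  1.72  0.59  1.14  2.28]
35 1 place [-0.29  0.78  1.48  0.58  1.23  2.41]
35 1 place [-0.24  0.9   1.2   0.58  1.34  2.54]
35 -1 A 0 [-1.06  0.7   2.37  1.99  0.93  1.65]
35 -1 A 1 [-0.89  0.94  1.39  0.51  1.66  2.02]
35 -1 B 0 [-0.74  0.75  1.96  1.69  0.84  2.1 ]
35 -1 B 1 [-0.59 
[... 157 characters left out ...]
1.2   0.58  1.34 -0.6 ]
45 1 A 0 [-0.97  0.58  2.3   1.86  0.68 -1.21]
45 1 A 1 [-0.86  0.85  1.46  0.45  1.5  -1.1 ]
45 1 B 0 [-0.67  0.68  1.9   1.45  0.67 -0.74]
45 1 B 1 [-0.57  1.08  0.9   0.44  1.82 -0.99]
45 1 place [-0.42  0.75  1.69  0.68  1.27  2.18]
45 1 place [-0.35  0.85  1.45  0.69  1.35  2.32]
45 1 place [-0.29  0.96  1.16  0.7   1.45  2.46]
45 -1 A 0 [-0.97  0.58  2.3   1.86  0.68  1.93]
45 -1 A 1 [-0.86  0.85  1.46  0.45  1.5   2.05]
45 -1 B 0 [-0.67  0.68  1.9   1.45  0.67  2.4 ]
45 -1 B 1 [-0.57  1.08  0.9   0.44  1.82  2.15]
45 -1 place [-0.42  0.75  1.69  0.68  1.27 -0.96]
45 -1 place [-0.35  0.85  1.45  0.69  1.35 -0.82]
45 -1 place [-0.29  0.96  1.16  0.7   1.45 -0.68]
```

```bash
cat >> h.py <<'E'
CR=[A(-.1237,-.126,.020),A(-.0387,-.126,.020),A(.0463,-.126,.020)]
def do_leg(xy,az,c,s=1,tp=40):
    p,q,tz=pick_pose(az,s,[*xy,.06],tp)
    command_gripper(.06,60); r.reach(p-.13*tz+[0,0,.06],q); r.move_straight(p-.1*tz,speed=.3)
    print(r.move_straight(p,speed=.12,max_force=8)); st('at leg'); command_gripper(.03,70); st('grip')
    r.move_straight(p+[0,0,.03],speed=.1); r.move_straight(p+[0,0,.24],speed=.3); st('up')
    p,q,tz=place_pose(s,c,tp); r.reach(p+[0,0,.2],q); st('over')
    r.move_straight(p+[0,0,.03],speed=.2); img,W=cloud('wrist')
    print(r.move_straight(p-[0,0,.002],speed=.03,max_force=4)); st('down')
    command_gripper(.054); st('open'); r.move_straight(p-.1*tz,speed=.2); r.move_straight(p-.1*tz+[0,0,.1],speed=.3)
E
python3 - <<'E'
from h import *
do_leg([.4574,-.2195],np.radians(92.4),CR[2])
r.reach([.5,-.03,.36],Q(0)); st()
img,W=cloud('wrist'); save('w6',img); np.save('w6.npy',W)
P=Ro.from_euler('z',-YJ).apply(W.reshape(-1,3)-AN).reshape(W.shape)
def comps(m,mn):
    n,l,s,_=cv2.connectedComponentsWithStats(m.astype(np.uint8))
    for i in range(1,n):
        if s[i,4]>mn: p=P[l==i]; print(s[i,4],[np.round(x,4) for x in cv2.minAreaRect(p[:,:2].astype(np.float32))],np.median(p[:,2]).round(4),p[:,2].std().round(4))
comps((P[...,2]>.025)&(P[...,2]<.05)&(P[...,1]<-.04)&(P[...,1]>-.22)&(abs(P[...,0])<.2),200); print('want',CR)
E
```

```text
False
at leg t 52.2 p [ 0.458  -0.225   0.0645] F [0.6  0.09 0.07] T [-0.36 -0.06  0.02] w 0.06
grip t 52.5 p [ 0.4578 -0.2248  0.0644] F [-0.62 -2.62  4.14] T [-0.22  0.03  0.  ] w 0.0393
up t 53.8 p [ 0.4572 -0.2238  0.3023] F [-0.16 -0.25 -1.91] T [-0.61 -0.07 -0.01] w 0.0395
over t 56.9 p [0.6777 0.0694 0.2695] F [ 0.16  0.34 -2.37] T [-0.46 -0.08  0.03] w 0.0392
True
down t 58.8 p [0.6775 0.0697 0.0702] F [1.24 0.15 4.47] T [-0.08  0.09  0.01] w 0.0395
open t 59.1 p [0.6767 0.0699 0.0687] F [-0.74  0.19  0.34] T [-0.34 -0.06 -0.01] w 0.0538
 t 63.9 p [ 0.5    -0.03    0.3599] F [-0.26  0.29  0.96] T [ 0.02  0.06 -0.04] w 0.054
676 [array([ 0.045 , -0.1649]), array([0.0395, 0.0432]), np.float64(0.5718)] 0.0393 0.0032
want [array([0.50891174, 0.04943621, 0.065     ]), array([0.59305326, 0.06148625, 0.065     ]), array([0.67719479, 0.07353629, 0.065     ])]
```

View pics/w6.png

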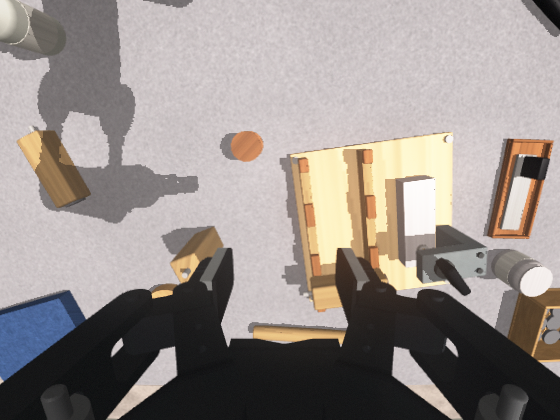

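The view shows the first leg lying in cradle 3 at about (345,290). The second leg still stands at about (200,255), and the toppled one lies at (55,170). Next is the second leg into cradle 2.

Run:
```python
from h import *
img,W=cloud('wrist'); Z=W[...,2]
m=(Z>.112)&(Z<.125)&(W[...,1]<-.05)&(W[...,1]>-.3)&(W[...,0]>.5)&(W[...,0]<.72)
n,l,s,_=cv2.connectedComponentsWithStats(m.astype(np.uint8)); i=1+np.argmax(s[1:,4])
c,sz,a=cv2.minAreaRect(W[l==i][:,:2].astype(np.float32)); print(c,sz,a)
assert np.hypot(c[0]-.6159,c[1]+.1619)<.012
do_leg([.6159,-.1619],np.radians(22+90),CR[1])
r.reach([.5,-.1,.36],Q(0)); st()
img,W=cloud('wrist'); save('w7',img); np.save('w7.npy',W)
P=Ro.from_euler('z',-YJ).apply(W.reshape(-1,3)-AN).reshape(W.shape)
def comps(m,P):
    n,l,s,_=cv2.connectedComponentsWithStats(m.astype(np.uint8))
    for i in range(1,n):
        if s[i,4]>200: p=P[l==i]; print(s[i,4],[np.round(x,4) for x in cv2.minAreaRect(p[:,:2].astype(np.float32))],np.median(p[:,2]).round(4),p[:,2].std().round(4))
comps((P[...,2]>.032)&(P[...,2]<.05)&(P[...,1]<-.04)&(P[...,1]>-.22)&(abs(P[...,0])<.2),P)
Z=W[...,2]; print('lying'); comps((Z>.03)&(Z<.05)&(W[...,1]<-.2)&(W[...,0]>.35)&(W[...,0]<.65),W)
```

```text
(0.6136568784713745, -0.16325625777244568) (0.03486058861017227, 0.039993900805711746) 19.76744270324707
False
at leg t 67.0 p [ 0.6182 -0.167   0.0646] F [-0.51 -0.05  1.23] T [-0.36 -0.11  0.  ] w 0.0598
grip t 67.4 p [ 0.6179 -0.1668  0.0644] F [ 0.82 -1.92  2.75] T [-0.32 -0.02  0.07] w 0.0392
up t 68.7 p [ 0.6174 -0.1661  0.3019] F [ 0.67  0.21 -1.51] T [-0.49 -0.26  0.  ] w 0.0395
over t 71.5 p [0.5937 0.0575 0.2695] F [ 0.15  0.1  -2.6 ] T [-0.44 -0.04  0.03] w 0.0394
True
down t 73.4 p [0.5934 0.0578 0.0703] F [-0.17  0.23  5.5 ] T [-0.25  0.04 -0.02] w 0.039
open t 73.7 p [0.5928 0.0579 0.0693] F [-0.39  0.19  1.35] T [-0.31 -0.06  0.01] w 0.054
 t 78.5 p [ 0.5    -0.1     0.3599] F [ 0.79 -0.49 -0.12] T [-0.03  0.01  0.05] w 0.0539
2036 [array([-0.0388, -0.126 ]), array([0.0404, 0.1212]), np.float64(0.4729)] 0.0396 0.0015
593 [array([ 0.0406, -0.1023]), array([0.074, 0.032]), np.float64(88.7767)] 0.0394 0.0019
lying
2122 [array([ 0.491 , -0.3983]), array([0.1196, 0.0415]), np.float64(22.8336)] 0.0393 0.0021
```

Run:
```python
from h import *
g=[.491,-.3985]; q=Q(np.radians(22.7)); command_gripper(.065,70)
r.reach([*g,.14],q); print(r.move_straight([*g,.033],speed=.12,max_force=8)); st('at'); command_gripper(.03,70); st('grip')
r.move_straight([*g,.06],speed=.1); r.move_straight([*g,.25],speed=.3); st('up')
c=CR[0].copy(); best=None
for k in (-90,90):
    j=r.solve_ik([c[0],c[1],.25],Q(YJ+np.radians(k)))
    if j is not None: print(k,np.round(j,2)); best=k if best is None or abs(j[5])<b6 else best; b6=abs(j[5])
q=Q(YJ+np.radians(best)); r.reach([c[0],c[1],.25],q); r.move_straight([c[0],c[1],.11],speed=.2); st('over')
print(r.move_straight([c[0],c[1],.076],speed=.03,max_force=4)); st('down')
command_gripper(.054); st('open'); r.move_straight([c[0],c[1],.2],speed=.25)
r.reach([.45,.02,.38],Q(0)); r.hold(.2); st()
img,W=cloud('wrist'); save('w8',img); np.save('w8.npy',W)
im2,W2=cloud('scene'); save('s8',im2)
im3,W3=cloud('side'); save('sd8',im3)
for W in (W,W2,W3):
    P=Ro.from_euler('z',-YJ).apply(W.reshape(-1,3)-AN).reshape(W.shape)
    m=(P[...,2]>.032)&(P[...,2]<.05)&(P[...,1]<-.04)&(P[...,1]>-.22)&(abs(P[...,0])<.2)
    n,l,s,_=cv2.connectedComponentsWithStats(m.astype(np.uint8))
    for i in range(1,n):
        if s[i,4]>100: p=P[l==i]; print(s[i,4],[np.round(x,4) for x in cv2.minAreaRect(p[:,:2].astype(np.float32))],np.median(p[:,2]).round(4),p[:,2].std().round(4))
    print()
```

```text
False
at t 81.3 p [ 0.4915 -0.3989  0.0339] F [ 0.08 -0.87  0.45] T [-0.03  0.01  0.  ] w 0.0648
grip t 81.6 p [ 0.4915 -0.399   0.0341] F [0.16 0.08 5.73] T [ 0.08  0.1  -0.03] w 0.0391
up t 82.8 p [ 0.4904 -0.3978  0.2477] F [-0.89 -0.41 -1.3 ] T [ 0.06 -0.    0.04] w 0.0392
-90 [-0.05  0.32  1.57 -0.    1.25 -0.2 ]
90 [-0.05  0.32  1.57 -0.    1.25  2.95]
over t 85.8 p [0.5097 0.0493 0.1109] F [-0.04 -0.76 -1.45] T [-0.04 -0.05 -0.01] w 0.0391
True
down t 86.8 p [0.5087 0.0494 0.0791] F [-0.16 -0.05  4.3 ] T [-0.02  0.11  0.02] w 0.0391
open t 87.1 p [0.508  0.0495 0.0783] F [-0.16 -0.86  0.03] T [-0.01  0.03 -0.01] w 0.0541
 t 89.3 p [0.45   0.02   0.3794] F [-0.89 -0.52  0.4 ] T [ 0.04  0.02 -0.01] w 0.0534
2030 [array([-0.1237, -0.1251]), array([0.1184, 0.0404]), np.float64(89.6371)] 0.0395 0.0014
1521 [array([-0.0389, -0.1346]), array([0.0407, 0.1012]), np.float64(0.2867)] 0.0397 0.0016
1426 [array([ 0.0448, -0.1314]), array([0.1067, 0.042 ]), np.float64(89.7918)] 0.0395 0.0016

443 [array([-0.1244, -0.1256]), array([0.1212, 0.0432]), np.float64(89.21)] 0.041 0.003
482 [array([-0.0401, -0.1253]), array([0.1194, 0.0455]), np.float64(89.8565)] 0.0407 0.0028
522 [array([ 0.0459, -0.1262]), array([0.1211, 0.0441]), np.float64(89.0235)] 0.0407 0.0027

237 [array([ 0.0446, -0.1274]), array([0.1221, 0.0487]), np.float64(87.9922)] 0.0389 0.0026
259 [array([-0.0399, -0.1268]), array([0.0453, 0.1221]), np.float64(1.1559)] 0.0385 0.0026
266 [array([-0.125 , -0.1263]), array([0.0449, 0.1209]), np.float64(0.7018)] 0.0387 0.0024
```

View pics/w8.png

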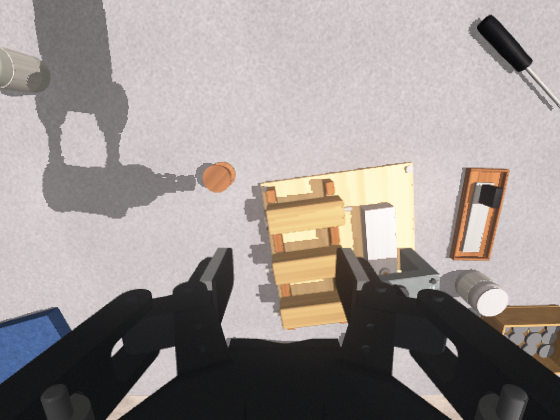

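View pics/s8.png

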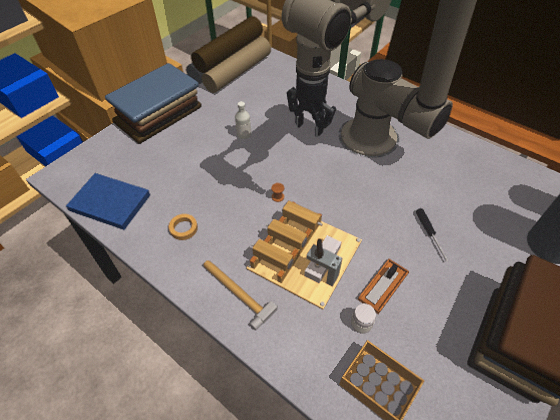

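All three legs lie in their cradles (w8 at (305,215), (310,265) and (312,313)). They are level and centred to within about 2 mm. The blade is in its tray at (480,215) and the bystanders are where they were, so I'm handing in.

Run:
```python
from h import *
r.finish_job(); st()
```

```text
the job is handed in; nothing more can be done
the job is handed in; nothing more can be done
```

The job is done and handed in at about 90 s of the 208 s allowed; no verdict is reported.

- **Stop screw:** I slid the blade in flat under the foot. The gap was about 13 mm, and I turned the screw 4.25 rad clockwise in two steps. The last close look showed the foot resting on the blade with the spring shortened by about 1.5 to 1.8 mm. That means roughly 1.5 N, estimated from pictures and turn angle, not measured as a force. I did not look closely at the foot again after drawing the blade out.
- **Blade:** It was drawn out level and laid back flat in its tray. Its strip top measured 10.6 mm above the bench, against 11 mm expected.
- **Legs:** Three were present, and one toppled partway through the run. I picked that one up lying down. All three lie on both rails, one per cradle. The three cameras put them within about 2 mm of centre and within about 2° of straight, with tops 38.5 to 41 mm above the rails (40 mm expected).
- **Other things on the bench:** In the final scene picture the tin, tape, spool, mallet and glue look as they did at the start. I checked this by eye only.
- **What disagreed:** The first attempt to grip the screw was refused by the planner because it fell outside the last joint's range, and nothing moved. I gripped it half a turn round instead.

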